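# Seat the specimen pot at the label reader and flip the status sign

## Robot

A 7-joint arm with a two-finger parallel gripper is mounted at the origin on the work surface. World frame = base frame: x ahead of the robot, y to its left, z up, the work surface at z = 0. Lengths are in mm, angles in degrees, forces in N, time in s.
With the tool pointing down it reaches from about 400 to 850 mm from the base axis. Payload 10.4 kg.
Tool frame: the origin (TCP) lies at the very end of the fingers, on their centre line; the grasp point (between the pads) lies 19 mm behind it (arm.tcp_to_grasp is the distance from the TCP to the grasp point, in mm); z points along the fingers, y is the direction in which the jaws open and shut (so a half turn about z gives the same grasp; the last joint's range is limited). The gripper opens to 87 mm and grips with 3 to 60 N. Pads are 19 mm wide; open, the fingers measure 117 mm over their backs; the gripper's body (75 mm by 190 mm) begins 51 mm behind the grasp point.
Start: joints at [-67.013, 19.034, -3.707, 83.658, 1.238, 77.344, -5.071], TCP at [257.007, 569.736, 222.576] pointing down, gripper open.
Joint ranges: [-148.97, 148.97], [-28.65, 121.19], [-84.17, 76.75], [9.2, 138.47], [-72.65, 252.65], [3.7, 117.97], [-149.18, 149.18]. Speed limits (degrees/s): [127.2, 127.2, 159.86, 159.86, 180, 180, 180].

## Interface

Orientations are given as a 3x3 rotation matrix whose columns are the frame's x, y, z axes.
In Python, from bench import telemetry, viewer, close_job, arm gives the robot as it stands. The module is installed in compiled form; this text tells all that it offers.
- The arm moves only by the tool jog_arm, never from a script. Its argument "series" is a list of rows, each a list of 3 entries, a list of its own where there are three numbers: the finger opening in mm, from 0 to 87, then the shift along the tool's x, y, z in mm, then the turn, a rotation vector about the tool's x, y, z in rad. A call has 1 to 12 rows; each row shifts and turns the pose as measured when the row begins, along the tool's axes as they then stand; what a row does not reach is not made up. A row lasts 1/10 s, in which the tool goes at most 50 mm and 8.59 degrees, less where a joint would pass 70% of its speed; a pose out of reach is approached as far as the arm can. A call with a gripper value outside its range is refused whole. The fingers move at their own pace and stop on an object; "grip_force" is the grip in N (left out, the last holds). Time passes only in rows, so rows that do not move let the fingers close. It gives the time, the measured TCP pose, the force and the opening at its end, in the units of the state.
- telemetry.get_obs(): the state, without advancing time (a new reading comes with each control period).
- viewer.read_camera(name): name is "scene" or "top"; returns the picture (400x640x3 uint8, red, green, blue); there is no depth.
- viewer.calibration(name): a dict with "K" (3x3 intrinsics, pixels), "k1" (the pictures are not rectified: a ray, as slopes to the right and down, at radius r is drawn at 1 + k1 r^2 times it, then the intrinsics apply), "R" (3x3) and "t" (3): a world point X has camera coordinates R X + t. Camera axes: x right, y down, z forward; pixel columns grow to the right and rows downward; lengths in mm; the calibration is good to about 2 mm. A picture is of the moment at which its call begins. calibration takes no time and is no camera call.
- close_job(): hands the job in, once; it reports no verdict.
The state is a dict: "time": time; "q": joint angles; "qvel": joint speeds; "joint_torque": joint torques, N m; "eef_pos": TCP position; "ee_rot": TCP orientation; "contact_force": force on the tool from outside, world axes, zero at the start; "torque": the same for the moment, N m; "grip_width": finger opening in mm.
Only numpy, scipy, OpenCV 4.12 (cv2) and the standard library are available. Lean on these libraries where they do the work, as an engineer would, in place of code of your own. Each camera call takes 0.05 s, during which the arm holds its last target.

## Task

Slide the big specimen pot along the bench, upright and without lifting it, into the V of the label reader until it sits fully home, touching both faces of the V. Then turn the status sign on its spindle half a turn, either way round, so that its bar face takes the place of its ring face and the plate stands square with its base. Leave the other things on the bench where they are.

Things in the scene. Friction and masses are not known exactly. Their poses are not given: they have to be found in the camera images.
- pot: The big specimen pot, loose, standing: a squat round white plastic pot with a ribbed grey screw lid, 100 mm in diameter, 65 mm tall, 0.12 to 0.26 kg, too wide to grasp across; it slides on the bench without toppling when pushed at or below mid-height; touch it slowly. Origin: centre of its underside, z up. Its yaw means nothing.
- nest: Fixed V-nest of the label reader: two aluminium jaws 40 mm high, faces 78 mm long, meeting in a 90 degree V on the bare bench. Origin: on the bench, where the big pot's centre stands when it touches both faces. Apex at x = +71 mm, mouth towards -x (to the robot's right, +-20 degrees), free ends of the faces at x = +16, y = +-55 mm; jaws 16 mm thick. Behind the apex a reader head, 171 mm high.
- sign_stand: The fixed stand of the status sign: a steel base 70 mm (x) by 110 mm (y) by 12 mm with an upright spindle, which carries the sign plate at 60 to 140 mm above the bench. Origin: on the bench, on the spindle's axis. Its x axis points away from the robot, to the room, give or take 23 degrees; the long edges of the base run along its y axis.
- sign (a joint): Turn of the sign plate about the upright spindle, rad, positive anticlockwise from above. At 0 the plate is square with its base and its ring face looks along the stand's +x axis; at +3.14 or -3.14 its bar face does. Starts within 0.2 of 0. Turns freely both ways to stops at +-3.5, with slight friction (0.03 N m), so it stays where it is left.
- sign_top (a point): Middle of the sign plate's top edge, on the spindle's axis, 140 mm above the bench. The plate is white, 10 mm thick, 100 mm wide, 80 mm tall, with a black open ring on one face (this point's +x) and a black bar on the other (-x), both 30 mm or more below the top edge and standing out 2.5 mm. It can be pinched by the top edge.
- small_pot: Bystander: a pot like the big one, but 60 mm in diameter and 50 mm tall. Origin: centre of its underside.
- tape: Bystander: a roll of paper tape, 56 mm across, 24 mm high, lying flat. Origin: centre of its underside.
- marker: Bystander: a black marker pen, 135 mm long, 13 mm thick, lying along its x axis. Origin: under its middle.
- dropper: Bystander: a small amber bottle, 32 mm across, 70 mm tall. Origin: centre of its underside.
- rack: Bystander: a white tube rack, 70 mm (x) by 170 mm (y), 94 mm high with its tubes. Origin: centre of its underside.
- timer: Bystander: a grey timer, 60 by 60 by 18 mm, lying flat. Origin: centre of its underside.
Things that resemble listed ones, but are neither listed nor needed, are in the scene too. What is shaped like the pot but blue or purple is not meant.

How it is judged:
By the outcome, as a careful person would: the job done as asked, in the order asked, and still so for the second after the job is handed in, with the robot touching nothing.
It also fails if it takes over 72 s, if anything falls off the work surface, if the arm or the gripper's body presses on something with over 40 N, if the wrist force passes 120 N, or if a joint passes its speed limit or range.

## Working session

There is one attempt and no reset: what is moved stays moved. The work goes in short steps, Python scripts to look and compute and a tool call to move; the robot and the scene stay as the last step left them, time stands still between calls to the robot, and variables do not carry over. Pictures are saved under pics/ and viewed, and the job is handed in when it is done.

Besides the shell and the picture viewer there is one more tool, called after "Emit:" by a JSON object that holds its "name" and its "arguments". jog_arm: Moves the arm, as the interface text tells. Its arguments: {"type":"object","properties":{"series":{"type":"array"},"grip_force":{"type":"number"}},"required":["series"]}

```bash
mkdir -p pics; python3 - <<'E'
from bench import telemetry, viewer, arm
import cv2
o=telemetry.get_obs(); print(o)
for n in("scene","top"):
    im=viewer.read_camera(n); cv2.imwrite(f"pics/{n}0.png",im[:,:,::-1]); c=viewer.calibration(n); print(n,c)
E
```

```text
{'time': 0.0, 'q': array([-67.01332923,  19.07295858,  -3.70675151,  83.70406228,
         1.23791293,  77.34475013,  -5.07105356]), 'qvel': array([ 0.02189001,  0.05179334,  0.04746918,  0.02625238, -0.08958314,
        0.04220231,  0.02710525]), 'joint_torque': array([-3.42747071e-04, -6.23283434e+01,  2.42859236e-02, -3.89876318e+01,
       -6.12948881e-02,  4.02751495e-02,  1.15424359e-04]), 'eef_pos': array([256.8657703 , 569.35698128, 221.75940674]), 'ee_rot': array([[-9.11539964e-01,  4.11211167e-01, -5.20522446e-04],
       [ 4.11211490e-01,  9.11538994e-01, -1.33149647e-03],
       [-7.30497114e-05, -1.42775706e-03, -9.99998978e-01]]), 'contact_force': array([-0.23286587, -0.21399877,  0.86935854]), 'torque': array([ 0.0103149 , -0.03769595, -0.01087061]), 'grip_width': 86.83077676685811}
scene {'K': array([[377.73983415,   0.        , 318.78383777],
       [  0.        , 377.73983415, 201.50108558],
       [  0.        ,   0.        ,   1.        ]]), 'k1': -0.04033510315456832, 'R': array([[-0.30909133,  0.95100807,  0.00679749],
       [ 0.52234993,  0.17573546, -0.83442651],
       [-0.7947409 , -0.25436333, -0.5510773 ]]), 't': array([ 244.73442213, -212.14794726, 1428.89916206])}
top {'K': array([[476.14018072,   0.        , 318.54841442],
       [  0.        , 476.14018072, 195.58284623],
       [  0.        ,   0.        ,   1.        ]]), 'k1': -0.10523852020417943, 'R': array([[ 0.02029818, -0.99971439, -0.01261444],
       [-0.99697382, -0.01929232, -0.07530607],
       [ 0.0750412 ,  0.01410485, -0.99708067]]), 't': array([ -62.5186428 ,  596.7581211 , 1233.11817355])}
```

View pics/scene0.png

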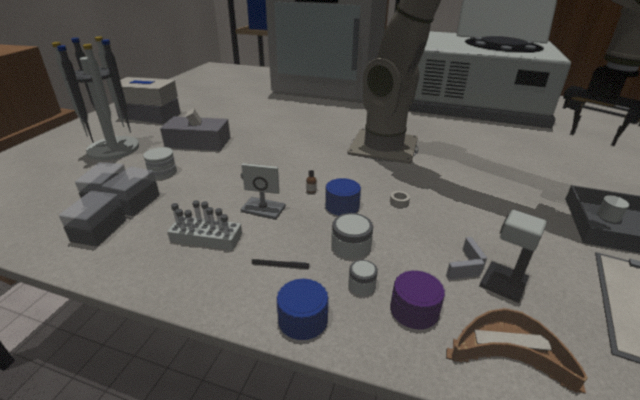

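View pics/top0.png

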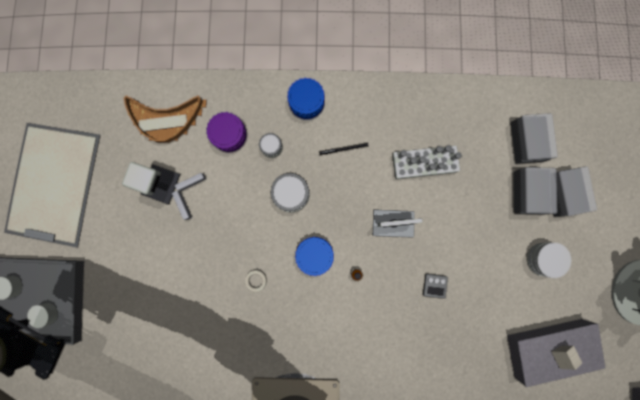

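The scene shows the white big pot at (352,235), the V-nest at (467,260) and the sign, ring face towards the camera, at (261,185). In the top view the pot is at (290,192), the nest apex at about (178,188) and the sign at (395,222). Next I'll enlarge the crops.

```bash
cat > h.py <<'E'
import numpy as np, cv2
from bench import viewer
def ray(n,uv):
    c=viewer.calibration(n);K=c["K"];d=np.array([(uv[0]-K[0,2])/K[0,0],(uv[1]-K[1,2])/K[1,1]])
    s=d.copy()
    for _ in range(20): s=d/(1+c["k1"]*(s@s))
    v=c["R"].T@np.array([s[0],s[1],1]); o=-c["R"].T@c["t"]; return o,v
def at(n,uv,z):
    o,v=ray(n,uv); return o+v*(z-o[2])/v[2]
def proj(n,X):
    c=viewer.calibration(n);p=c["R"]@np.asarray(X,float)+c["t"];s=p[:2]/p[2];s=s*(1+c["k1"]*(s@s));return c["K"][:2,:2]@s+c["K"][:2,2]
def crop(im,x,y,w,h,f,out):
    cv2.imwrite(out,cv2.resize(im[y:y+h,x:x+w],None,fx=f,fy=f,interpolation=cv2.INTER_CUBIC))
E
python3 - <<'E'
from h import *
t=cv2.imread("pics/top0.png")
crop(t,120,140,200,100,4,"pics/c1.png"); crop(t,350,180,100,75,8,"pics/c2.png")
s=cv2.imread("pics/scene0.png"); crop(s,220,150,100,75,8,"pics/c3.png")
E
```

```text
(no output)
```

View pics/c1.png

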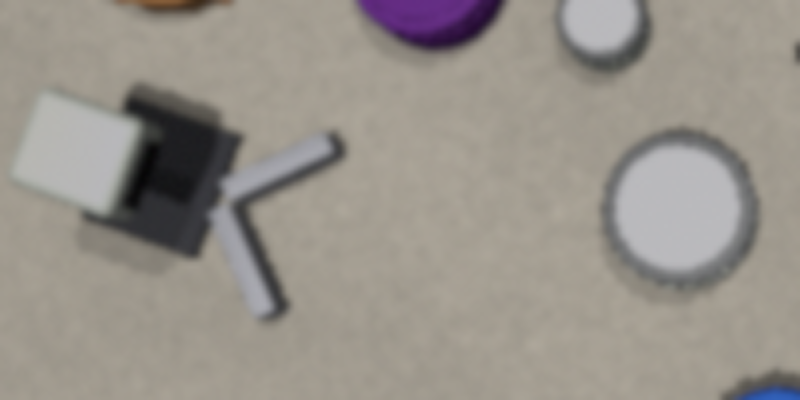

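View pics/c2.png

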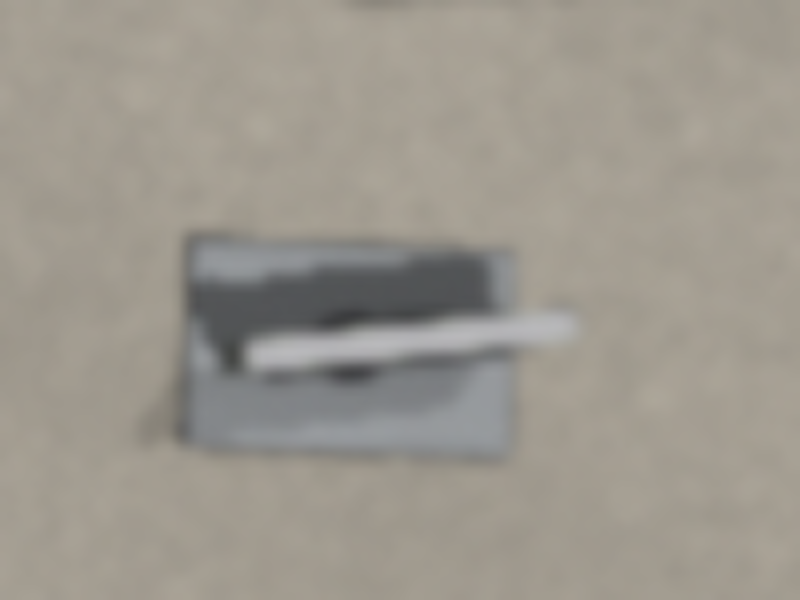

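View pics/c3.png

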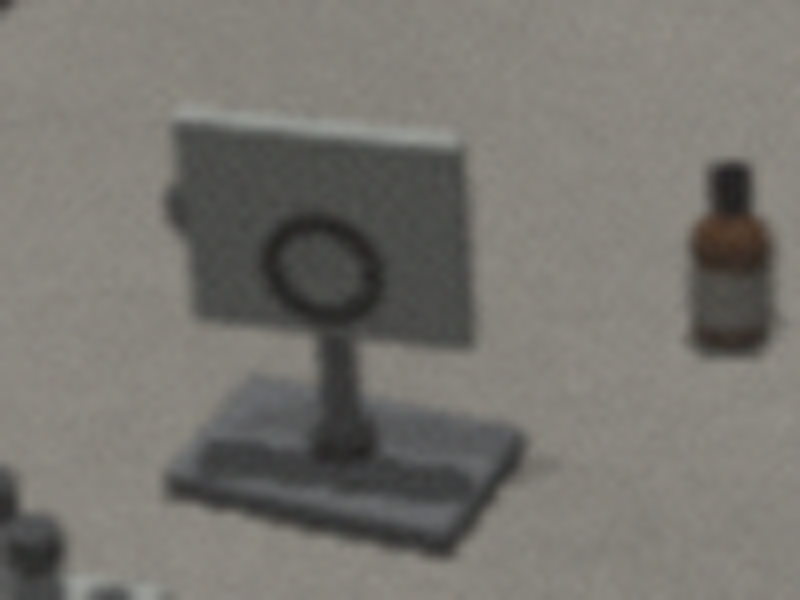

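```bash
python3 - <<'E'
from h import *
from scipy.optimize import least_squares
P=lambda x,y,f,ox,oy:((x+.5)/f-.5+ox,(y+.5)/f-.5+oy)
c1=lambda x,y:P(x,y,4,120,140); c2=lambda x,y:P(x,y,8,350,180); c3=lambda x,y:P(x,y,8,220,150)
print("pot",at("top",c1(678,208),65))
# scene pot lid top approx (352,226)
for l,p in dict(apex=(238,203),upfree=(337,152),lowfree=(277,308)).items(): print(l,at("top",c1(*p),40))
for p in [(192,237),(513,250),(508,455),(185,443)]: print("base",at("top",c2(*p),12))
e=[at("top",c2(*p),140) for p in[(247,355),(575,325)]]; print("plate",e,np.linalg.norm(e[0]-e[1]),(e[0]+e[1])/2)
e=[at("scene",c3(*p),140) for p in[(178,114),(462,138)]]; print("plate sc",e,np.linalg.norm(e[0]-e[1]),(e[0]+e[1])/2)
for p in [(170,480),(448,540),(522,438),(250,378)]: print("base sc",at("scene",c3(*p),12))
for l,p in dict(small=(270,144)).items(): print(l,at("top",p,50))
for l,p in dict(blue1=(315,256),blue2=(306,98),purple=(227,131)).items(): print(l,at("top",p,65))
for l,p in dict(drop=(356,272)).items(): print(l,at("top",p,70))
for l,p in dict(tape=(256,280),timer=(436,285),rack=(427,162),marker=(344,149),readerhead=(140,178)).items(): print(l,at("top",p,20))
E
```

```text
pot [603.32140021  23.96033894  65.        ]
apex [603.18356434 316.65721977  40.        ]
upfree [638.0637384  251.67581444  40.        ]
lowfree [534.67958054 287.68018009  40.        ]
base [ 565.29017717 -197.14433944   12.        ]
base [ 562.97392817 -304.01499149   12.        ]
base [ 495.05759342 -302.87709917   12.        ]
base [ 497.12956576 -195.71185845   12.        ]
plate [array([ 524.23721347, -200.90156717,  140.        ]), array([ 534.92704049, -298.86349511,  140.        ])] 98.5434509606045 [ 529.58212698 -249.88253114  140.        ]
plate sc [array([ 538.69604832, -297.83962131,  140.        ]), array([ 524.14816433, -201.97390053,  140.        ])] 96.9632783518489 [ 531.42210633 -249.90676092  140.        ]
base sc [ 569.05736001 -299.97903005   12.        ]
base sc [ 571.03255904 -194.37698481   12.        ]
base sc [ 505.88861847 -194.19091133   12.        ]
base sc [ 501.11175028 -303.18495252   12.        ]
small [728.23042286  78.28413232  50.        ]
blue1 [441.44706436 -45.42682662  65.        ]
blue2 [848.28756971 -13.51315347  65.        ]
purple [758.03300211 189.58662999  65.        ]
drop [ 403.70980084 -149.28831676   70.        ]
tape [372.80989023 108.92367865  20.        ]
timer [ 368.89183267 -363.39142437   20.        ]
rack [ 693.30626769 -337.63748411   20.        ]
marker [ 723.68338158 -115.86805224   20.        ]
readerhead [636.34867673 432.83410103  20.        ]
```

Emit:
{"name": "jog_arm", "arguments": {"series": [[50, [0, 0, 0], [0, 0, 0.146]], [50, [0, 0, 0], [0, 0, 0.146]], [50, [0, 0, 0], [0, 0, 0.146]], [50, [0, 0, 0], [0, 0, 0.146]], [50, [0, 0, 0], [0, 0, 0.146]], [50, [0, 0, 0], [0, 0, 0.146]], [50, [0, 0, 0], [0, 0, 0.146]], [50, [0, 0, 0], [0, 0, 0.146]]], "grip_force": 30}}

```text
time: 0.9
eef_pos: [256.2, 567.4, 217.7]
ee_rot: [[0.052, 0.999, -0.003], [0.999, -0.052, -0.008], [-0.008, -0.003, -1.0]]
contact_force: [-0.4, 0.1, 0.0]
grip_width: 49.9
```

```bash
cat > st.py <<'E'
import sys
from h import *
from bench import telemetry
from scipy.spatial.transform import Rotation as Ro
o=telemetry.get_obs();R=o["ee_rot"];p=o["eef_pos"]
print("t",o["time"],"p",p.round(1),"xang",np.degrees(np.arctan2(R[1,0],R[0,0])).round(2),"yang",np.degrees(np.arctan2(R[1,1],R[0,1])).round(2),"z",R[:,2].round(3),"F",o["contact_force"].round(1),"T",o["torque"].round(2),"g",round(o["grip_width"],1))
print("q",o["q"].round(1))
if len(sys.argv)>3:
    t=np.array([float(a) for a in sys.argv[1:4]]); print("shift tool",(R.T@(t-p)).round(1))
if len(sys.argv)>4:
    h=np.radians(float(sys.argv[4])); ti=np.radians(float(sys.argv[5]) if len(sys.argv)>5 else 0)
    x0=np.array([np.cos(h),np.sin(h),0]);z0=np.array([0,0,-1.]);z=z0*np.cos(ti)+x0*np.sin(ti);x=x0*np.cos(ti)-z0*np.sin(ti)
    T=np.c_[x,np.cross(z,x),z]; print("rotvec",Ro.from_matrix(R.T@T).as_rotvec().round(4))
E
python3 st.py 601 -65 222 88
```

```text
t 0.9 p [256.2 567.4 217.7] xang 87.04 yang -2.96 z [-0.003 -0.008 -1.   ] F [-0.4  0.1  0. ] T [-0.09  0.04  0.01] g 49.9
q [-74.2  19.1   5.5  84.4  -1.8  77.1 -71.5]
shift tool [-6.137e+02  3.770e+02 -3.000e-01]
rotvec [-0.0029  0.0083 -0.0168]
```

Emit:
{"name": "jog_arm", "arguments": {"series": [[50, [-20, 12, -1], [0, 0, 0]], [50, [-38, 23, -1], [0, 0, 0]], [50, [-38, 23, -1], [0, 0, 0]], [50, [-38, 23, -1], [0, 0, 0]], [50, [-38, 23, -1], [0, 0, 0]], [50, [-38, 23, -1], [0, 0, 0]], [50, [-38, 23, -1], [0, 0, 0]], [50, [-38, 23, -1], [0, 0, 0]], [50, [-38, 23, -1], [0, 0, 0]], [50, [-38, 23, -1], [0, 0, 0]], [50, [-38, 23, -1], [0, 0, 0]], [50, [-38, 23, -1], [0, 0, 0]]]}}

```text
time: 2.1
eef_pos: [498.7, 102.5, 228.4]
ee_rot: [[0.046, 0.999, -0.009], [0.999, -0.046, -0.011], [-0.011, -0.009, -1.0]]
contact_force: [0.9, 1.4, 1.2]
grip_width: 49.7
```

```bash
python3 st.py 601 -65 222 88
```

```text
t 2.1 p [498.7 102.5 228.4] xang 87.39 yang -2.62 z [-0.009 -0.011 -1.   ] F [0.9 1.4 1.2] T [-0.04  0.    0.01] g 49.7
q [-43.5   4.1  28.  101.3  -1.5  75.8 -17.8]
shift tool [-162.6  109.9    7.3]
rotvec [-0.0087  0.0115 -0.0107]
```

Emit:
{"name": "jog_arm", "arguments": {"series": [[50, [-36, 24, 0], [0, 0, 0]], [50, [-36, 24, 0], [0, 0, 0]], [50, [-36, 24, 0], [0, 0, 0]], [50, [-36, 24, 0], [0, 0, 0]], [50, [-20, 14, 0], [0, 0.06, 0]], [50, [0, 0, 0], [0, 0.06, 0]], [50, [0, 0, 0], [0, 0, 0]]]}}

```text
time: 2.8
eef_pos: [604.3, -80.9, 227.4]
ee_rot: [[0.052, 0.999, -0.004], [0.993, -0.052, 0.109], [0.108, -0.01, -0.994]]
contact_force: [0.8, -0.7, 0.2]
grip_width: 50.3
```

```bash
python3 st.py 601 -65 14 88 7
```

```text
t 2.8 p [604.3 -80.9 227.4] xang 86.97 yang -2.96 z [-0.004  0.109 -0.994] F [ 0.8 -0.7  0.2] T [-0.23  0.01  0.03] g 50.3
q [-21.1  20.1  36.1  86.4 -18.   79.4  14.2]
shift tool [ -7.4  -1.9 213.9]
rotvec [-0.0082  0.0136 -0.0179]
```

Emit:
{"name": "jog_arm", "arguments": {"series": [[50, [-2, 0, 36], [0, 0, 0]], [50, [-2, 0, 36], [-0.004, 0.007, -0.009]], [50, [-2, 0, 36], [-0.004, 0.007, -0.009]], [50, [-2, 0, 36], [0, 0, 0]], [50, [0, 0, 30], [0, 0, 0]], [50, [0, 0, 18], [0, 0, 0]], [50, [0, 0, 0], [0, 0, 0]]]}}

```text
time: 3.5
eef_pos: [603.0, -59.5, 28.8]
ee_rot: [[0.024, 1.0, 0.002], [0.993, -0.024, 0.116], [0.116, -0.001, -0.993]]
contact_force: [-0.6, 0.7, 0.9]
grip_width: 50.0
```

```bash
python3 st.py 601 -65 12 88 7; python3 - <<'E'
from h import *
im=viewer.read_camera("scene")[:,:,::-1]; crop(im,250,120,250,187,3.2,"pics/s1.png")
im=viewer.read_camera("top")[:,:,::-1]; crop(im,120,90,250,187,3.2,"pics/t1.png")
E
```

```text
t 3.5 p [603.  -59.5  28.8] xang 88.62 yang -1.38 z [ 0.002  0.116 -0.993] F [-0.6  0.7  0.9] T [-0.14  0.04  0.04] g 50.0
q [-19.1  30.2  31.   98.7 -25.6  58.3  21.4]
shift tool [-7.4 -1.9 16.1]
rotvec [-0.002   0.0064  0.0107]
```

View pics/s1.png

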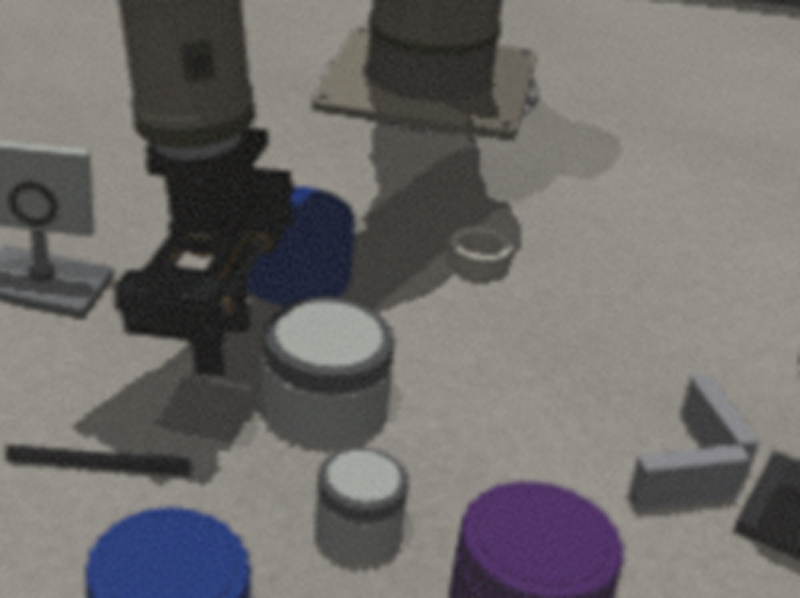

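The gripper is behind the pot (pot lid at (330,335) in the crop), clear of the blue pot and the sign. I'll go lower and approach.

Emit:
{"name": "jog_arm", "arguments": {"series": [[50, [-2, -1, 14], [0, 0, 0]], [50, [10, 0, 1], [0, 0, 0]], [50, [8, 0, 0.5], [0, 0, 0]], [50, [5, 0, 0], [0, 0, 0]], [50, [4, 0, 0], [0, 0, 0]], [50, [4, 0, 0], [0, 0, 0]]]}}

```text
time: 4.2
eef_pos: [607.5, -27.2, 23.4]
ee_rot: [[0.023, 1.0, 0.013], [0.993, -0.024, 0.115], [0.115, 0.01, -0.993]]
contact_force: [0.1, -0.0, -0.4]
grip_width: 49.9
```

```bash
python3 st.py 557 134 14 88 7
```

```text
t 4.2 p [607.5 -27.2  23.4] xang 88.69 yang -1.38 z [ 0.013  0.115 -0.993] F [ 0.1 -0.  -0.4] T [-0.43  0.13  0.07] g 49.9
q [-21.8  30.1  30.4  99.5 -25.9  56.6  18.6]
shift tool [157.8 -54.4  27.2]
rotvec [0.009  0.0066 0.012 ]
```

Emit:
{"name": "jog_arm", "arguments": {"series": [[50, [3, -1, 4], [0, 0, 0]], [50, [3, -1, 4], [0, 0, 0]], [50, [4, -1, 1], [0, 0, 0]], [50, [4, -1, 0.5], [0, 0, 0]], [50, [4, -1, 0.5], [0, 0, 0]], [50, [4, -1, 0.5], [0, 0, 0]]]}}

```text
time: 4.8
eef_pos: [602.6, -4.0, 15.5]
ee_rot: [[0.025, 1.0, 0.015], [0.993, -0.026, 0.113], [0.114, 0.013, -0.993]]
contact_force: [0.5, -2.1, 0.7]
grip_width: 50.0
```

```bash
python3 st.py 557 134 14 88 7;python3 - <<'E'
from h import *
im=viewer.read_camera("top")[:,:,::-1]; crop(im,120,90,250,187,3.2,"pics/t2.png")
E
```

```text
t 4.8 p [602.6  -4.   15.5] xang 88.58 yang -1.51 z [ 0.015  0.113 -0.993] F [ 0.5 -2.1  0.7] T [-0.53  0.02 -0.  ] g 50.0
q [-24.   29.8  30.  101.  -25.9  54.9  16.5]
shift tool [135.8 -49.2  16.4]
rotvec [0.0114 0.0083 0.01  ]
```

View pics/t2.png

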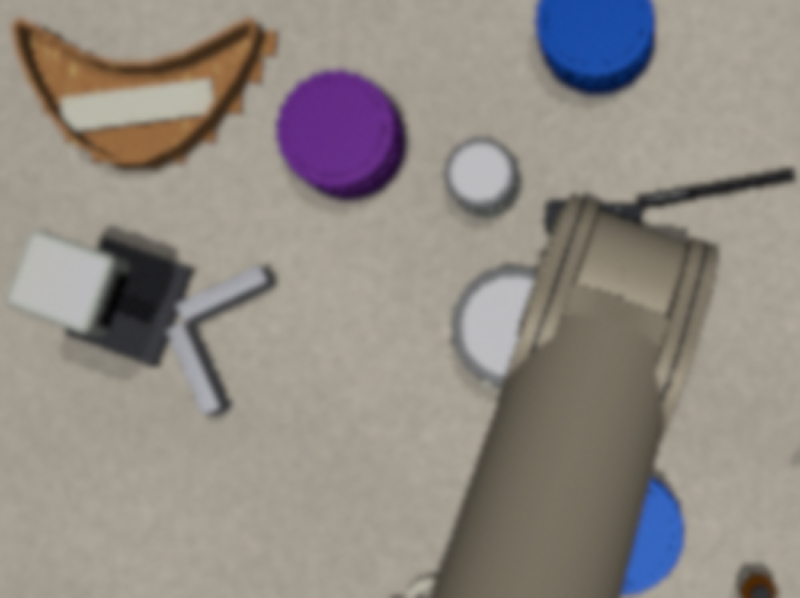

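The pot's left edge has moved and the push force is about 2 N, so it is in the cradle. I'll keep pushing.

Emit:
{"name": "jog_arm", "arguments": {"series": [[50, [6, -2.2, 0.7], [0, 0, 0]], [50, [6, -2.2, 0.7], [0, 0, 0]], [50, [6, -2.2, 0.7], [0, 0, 0]], [50, [6, -2.2, 0.7], [0, 0, 0]], [50, [6, -2.2, 0.7], [0, 0, 0]], [50, [6, -2.2, 0.7], [0, 0, 0]], [50, [6, -2.2, 0.7], [0, 0, 0]], [50, [6, -2.2, 0.7], [0, 0, 0]], [50, [6, -2.2, 0.7], [0, 0, 0]], [50, [6, -2.2, 0.7], [0, 0, 0]], [50, [6, -2.2, 0.7], [0, 0, 0]], [50, [6, -2.2, 0.7], [0, 0, 0]]]}}

```text
time: 6.05
eef_pos: [576.0, 76.3, 15.3]
ee_rot: [[0.024, 1.0, 0.016], [0.993, -0.026, 0.114], [0.114, 0.013, -0.993]]
contact_force: [1.6, -1.4, 0.9]
grip_width: 50.3
```

```bash
python3 st.py 557 134 14 88 7
```

```text
t 6.05 p [576.   76.3  15.3] xang 88.61 yang -1.47 z [ 0.016  0.114 -0.993] F [ 1.6 -1.4  0.9] T [-0.51 -0.08 -0.04] g 50.3
q [-32.3  26.6  29.3 105.2 -24.4  52.2   8. ]
shift tool [ 56.7 -20.5   7.6]
rotvec [0.0119 0.0076 0.0107]
```

Emit:
{"name": "jog_arm", "arguments": {"series": [[50, [5.5, -2.2, 0.7], [0, 0, 0]], [50, [5.5, -2.2, 0.7], [0, 0, 0]], [50, [5.5, -2.2, 0.7], [0, 0, 0]], [50, [5.5, -2.2, 0.7], [0, 0, 0]], [50, [5.5, -2.2, 0.7], [0, 0, 0]], [50, [5.5, -2.2, 0.7], [0, 0, 0]], [50, [5.5, -2.2, 0.7], [0, 0, 0]], [50, [5.5, -2.2, 0.7], [0, 0, 0]], [50, [5.5, -2.0, 0.7], [0, 0, 0]]]}}

```text
time: 6.95
eef_pos: [555.9, 131.2, 14.3]
ee_rot: [[0.024, 1.0, 0.016], [0.993, -0.026, 0.114], [0.114, 0.013, -0.993]]
contact_force: [0.7, -2.1, 1.4]
grip_width: 49.9
```

```bash
python3 st.py 578.7 200 14 88 7;python3 - <<'E'
from h import *
im=viewer.read_camera("top")[:,:,::-1]; crop(im,120,120,160,120,5,"pics/t3.png")
im=viewer.read_camera("scene")[:,:,::-1]; crop(im,330,160,200,150,4,"pics/s3.png")
E
```

```text
t 6.95 p [555.9 131.2  14.3] xang 88.61 yang -1.47 z [ 0.016  0.114 -0.993] F [ 0.7 -2.1  1.4] T [-0.56 -0.09  0.01] g 49.9
q [-38.   25.   28.6 107.3 -23.4  50.6   1.7]
shift tool [68.8 21.   8.5]
rotvec [0.0117 0.0078 0.0106]
```

View pics/t3.png

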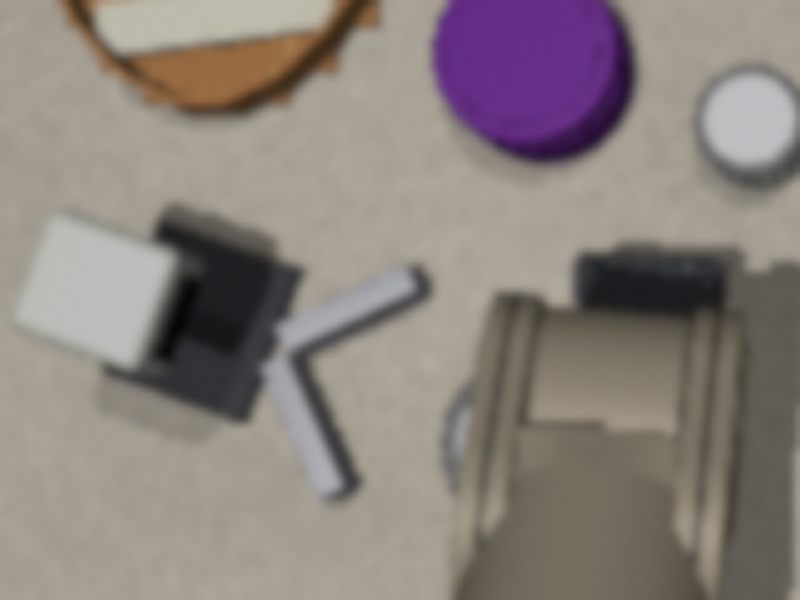

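View pics/s3.png

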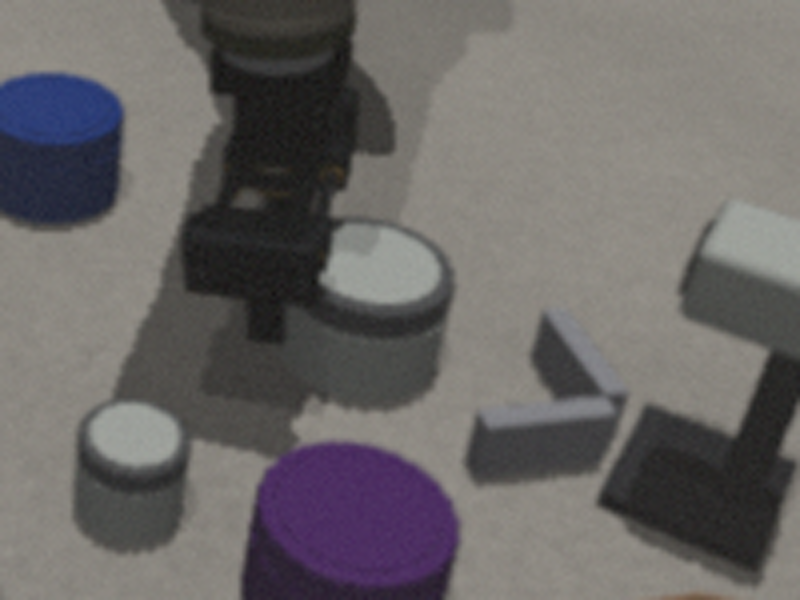

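```bash
python3 - <<'E'
from h import *
print(at("top",(120+445/5-.4,120+440/5-.4),58))
# overlay predicted lid circle & home circle in scene
im=cv2.imread("pics/s3.png")
def circ(c,r,z,col):
    for a in np.linspace(0,2*np.pi,60):
        p=(proj("scene",[c[0]+r*np.cos(a),c[1]+r*np.sin(a),z])-[330,160])*4+1.5
        cv2.circle(im,tuple(int(v) for v in p),1,col,-1)
circ((557.7,184),50,62,(0,0,255)); circ((580.5,253),50,0,(0,255,0))
for o in [(580.5,253)]:
    xn=np.array([.33,.944]);yn=np.array([-.944,.33])
    for a,b in[(71,0),(16,55),(16,-55)]:
        p=(proj("scene",[*(np.array(o)+a*xn+b*yn),40])-[330,160])*4+1.5; cv2.circle(im,tuple(int(v) for v in p),4,(255,0,255),-1)
cv2.imwrite("pics/s3o.png",im)
E
```

```text
[558.63143405 231.61055808  58.        ]
```

View pics/s3o.png

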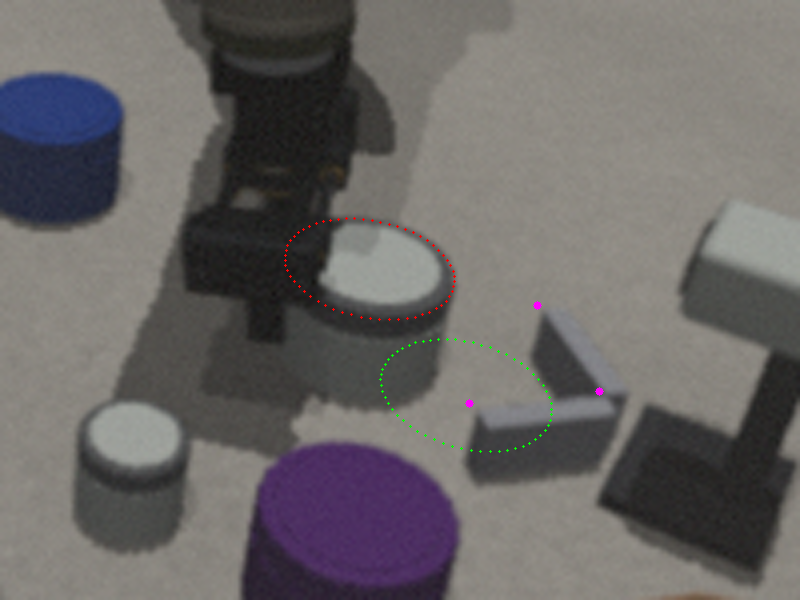

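The pot matches the predicted cradle position (centre about (558,183)). The nest overlay is about 4 mm short in +y, and contact will settle that. Now I'll push along the V axis.

Emit:
{"name": "jog_arm", "arguments": {"series": [[50, [5, 1.6, 0.5], [0, 0, 0]], [50, [5, 1.6, 0.5], [0, 0, 0]], [50, [5, 1.6, 0.5], [0, 0, 0]], [50, [5, 1.6, 0.5], [0, 0, 0]], [50, [5, 1.6, 0.5], [0, 0, 0]], [50, [5, 1.6, 0.5], [0, 0, 0]], [50, [5, 1.6, 0.5], [0, 0, 0]], [50, [5, 1.6, 0.5], [0, 0, 0]], [50, [5, 1.6, 0.5], [0, 0, 0]], [50, [5, 1.6, 0.5], [0, 0, 0]], [50, [4, 1.3, 0.4], [0, 0, 0]]]}}

```text
time: 8.15
eef_pos: [574.7, 190.2, 14.3]
ee_rot: [[0.023, 1.0, 0.012], [0.993, -0.024, 0.114], [0.114, 0.01, -0.993]]
contact_force: [0.2, -1.1, -0.2]
grip_width: 50.0
```

```bash
python3 st.py 578.7 201 14 88 7
```

```text
t 8.15 p [574.7 190.2  14.3] xang 88.67 yang -1.39 z [ 0.012  0.114 -0.993] F [ 0.2 -1.1 -0.2] T [-0.45  0.12 -0.01] g 50.0
q [-41.3  28.4  27.5 102.3 -24.   51.9  -3.4]
shift tool [10.8  3.7  1.6]
rotvec [0.0084 0.008  0.0116]
```

Emit:
{"name": "jog_arm", "arguments": {"series": [[50, [2.5, 0.8, 0.3], [0, 0, 0]], [50, [2.5, 0.8, 0.3], [0, 0, 0]], [50, [2, 0.7, 0.2], [0, 0, 0]], [50, [2, 0.7, 0.2], [0, 0, 0]]]}}

```text
time: 8.55
eef_pos: [578.1, 200.0, 14.3]
ee_rot: [[0.023, 1.0, 0.012], [0.993, -0.024, 0.113], [0.114, 0.009, -0.993]]
contact_force: [0.3, -1.0, -1.5]
grip_width: 50.3
```

Emit:
{"name": "jog_arm", "arguments": {"series": [[50, [2, 0.7, 0.2], [0, 0, 0]]]}}

```text
time: 8.65
eef_pos: [578.9, 202.1, 14.3]
ee_rot: [[0.023, 1.0, 0.012], [0.993, -0.024, 0.113], [0.114, 0.009, -0.993]]
contact_force: [0.1, -1.0, -0.2]
grip_width: 50.5
```

Emit:
{"name": "jog_arm", "arguments": {"series": [[50, [2, 0.7, 0.2], [0, 0, 0]]]}}

```text
time: 8.75
eef_pos: [579.7, 203.5, 14.2]
ee_rot: [[0.023, 1.0, 0.012], [0.993, -0.024, 0.112], [0.113, 0.009, -0.994]]
contact_force: [-0.6, -8.0, -0.0]
grip_width: 49.7
```

Emit:
{"name": "jog_arm", "arguments": {"series": [[50, [1.5, 0.5, 0.1], [0, 0, 0]]]}}

```text
time: 8.85
eef_pos: [580.2, 203.5, 14.0]
ee_rot: [[0.024, 1.0, 0.011], [0.994, -0.025, 0.111], [0.111, 0.009, -0.994]]
contact_force: [-1.7, -7.0, 1.8]
grip_width: 50.0
```

Emit:
{"name": "jog_arm", "arguments": {"series": [[50, [1.5, 0.8, 0.1], [0, 0, 0]]]}}

```text
time: 8.95
eef_pos: [580.9, 203.4, 14.0]
ee_rot: [[0.025, 1.0, 0.011], [0.994, -0.026, 0.109], [0.109, 0.008, -0.994]]
contact_force: [-1.7, -5.4, 1.9]
grip_width: 50.1
```

```bash
python3 st.py;python3 - <<'E'
from h import *
im=viewer.read_camera("top")[:,:,::-1]; crop(im,120,120,160,120,5,"pics/t4.png")
im=viewer.read_camera("scene")[:,:,::-1]; crop(im,400,180,120,90,6.6,"pics/s4.png")
E
```

```text
t 8.95 p [580.9 203.4  14. ] xang 88.55 yang -1.5 z [ 0.011  0.109 -0.994] F [-1.7 -5.4  1.9] T [-1.31  0.6   0.18] g 50.1
q [-42.1  29.6  27.4 100.7 -24.   52.5  -4.9]
```

View pics/s4.png

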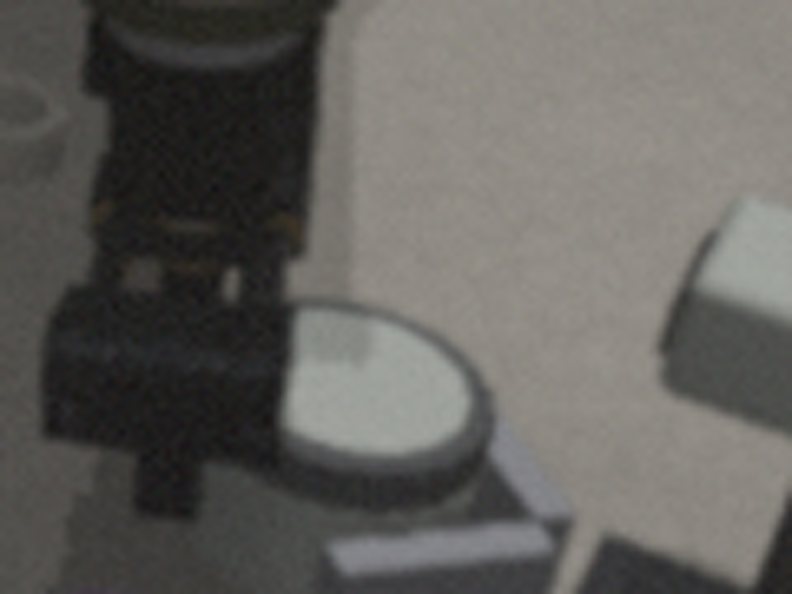

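View pics/t4.png

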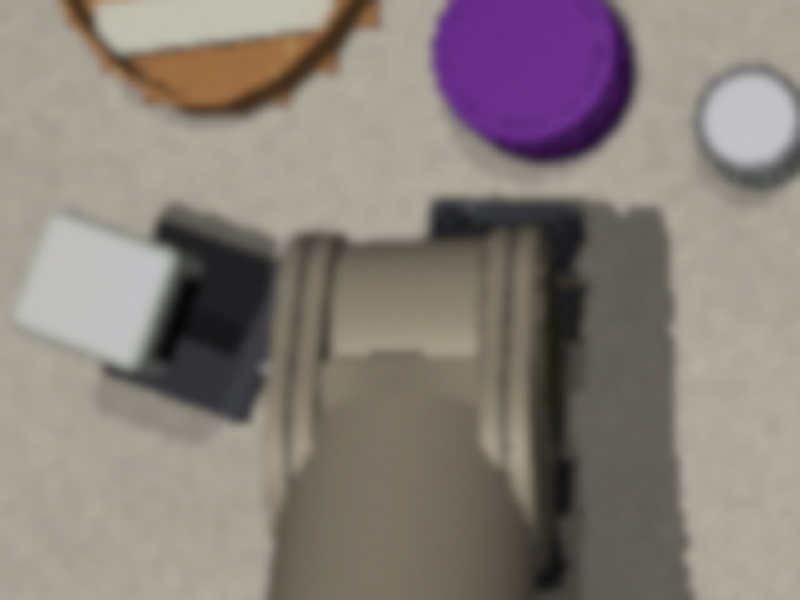

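The reaction (-1.7, -5.4) N points back along the V axis, so both faces are bearing. One firmer nudge, then I'll back off.

Emit:
{"name": "jog_arm", "arguments": {"series": [[50, [2.5, 1.2, 0.2], [0, 0, 0]], [50, [3, 1.2, 0.2], [0, 0, 0]]]}}

```text
time: 9.25
eef_pos: [583.0, 204.1, 13.8]
ee_rot: [[0.028, 1.0, 0.008], [0.994, -0.029, 0.104], [0.104, 0.005, -0.995]]
contact_force: [-6.5, -10.5, 7.7]
grip_width: 50.2
```

Emit:
{"name": "jog_arm", "arguments": {"series": [[50, [2.5, 0.5, 0.2], [0, 0, 0]]]}}

```text
time: 9.35
eef_pos: [582.8, 203.9, 13.7]
ee_rot: [[0.029, 1.0, 0.006], [0.994, -0.03, 0.101], [0.101, 0.003, -0.995]]
contact_force: [-6.0, -8.1, 7.3]
grip_width: 49.8
```

Emit:
{"name": "jog_arm", "arguments": {"series": [[50, [-2, -0.5, -0.2], [0, 0, 0]], [50, [-4, 0, -0.5], [0, 0, 0]], [50, [-8, 0, -1], [0, 0, 0]], [50, [-15, 0, -2], [0, 0, 0]], [50, [-25, 0, -4], [0, 0, 0]], [50, [-30, 0, -4], [0, 0, 0]], [50, [-25, 0, -30], [0, 0, 0]], [50, [-20, 0, -40], [0, -0.05, 0]], [50, [-20, 0, -45], [0, -0.05, 0]], [50, [-20, 0, -45], [0, 0, 0]], [50, [0, 0, -40], [0, 0, 0]]]}}

```text
time: 10.45
eef_pos: [571.6, 10.1, 210.2]
ee_rot: [[0.036, 0.999, -0.006], [0.999, -0.036, -0.005], [-0.005, -0.005, -1.0]]
contact_force: [0.5, 0.3, 0.1]
grip_width: 49.8
```

```bash
python3 st.py 530.5 -250 190;python3 - <<'E'
from h import *
im=viewer.read_camera("top")[:,:,::-1]; crop(im,120,120,160,120,5,"pics/t5.png")
im=viewer.read_camera("scene")[:,:,::-1]; crop(im,400,180,120,90,6.6,"pics/s5.png")
E
```

```text
t 10.45 p [571.6  10.1 210.2] xang 87.92 yang -2.08 z [-0.006 -0.005 -1.   ] F [0.5 0.3 0.1] T [-0.05  0.    0.02] g 49.8
q [-37.4  14.5  37.6  94.5  -8.8  74.4  -0.3]
shift tool [-261.4  -31.5   21.6]
```

View pics/s5.png

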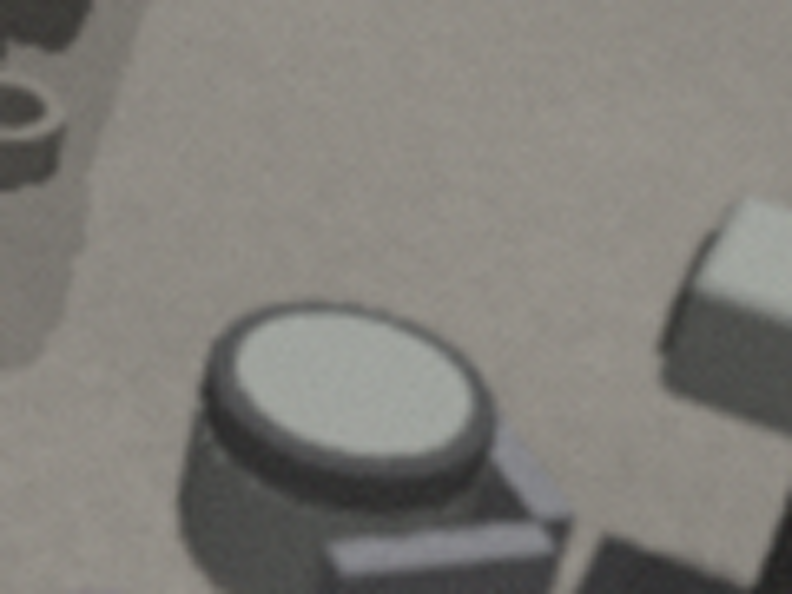

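View pics/t5.png

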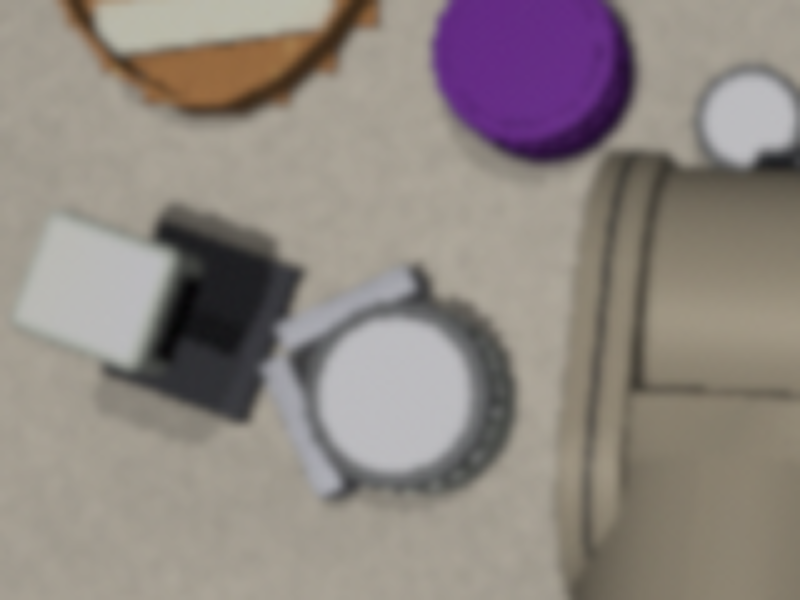

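```bash
python3 - <<'E'
from h import *
def fit(n,bx,thr):
    im=cv2.imread(f"pics/{n}.png"); g=cv2.cvtColor(im,cv2.COLOR_BGR2GRAY)
    x,y,w,h=bx; m=(g[y:y+h,x:x+w]>thr).astype(np.uint8)
    c=max(cv2.findContours(m,0,1)[0],key=cv2.contourArea); e=cv2.fitEllipse(cv2.convexHull(c)); return np.array(e[0])+[x,y],e
c,e=fit("t5",(300,300,190,180),165); print(c,e); pt=(c+.5)/5-.5+120
c,e2=fit("s5",(210,300,270,165),130); print(c,e2); ps=(c+.5)/6.6-.5+[400,180]
a=at("top",pt,65);b=at("scene",ps,65);print(a,b)
from numpy.linalg import lstsq
o1,v1=ray("top",pt);o2,v2=ray("scene",ps)
s=lstsq(np.c_[v1,-v2],o2-o1,rcond=None)[0];print(o1+s[0]*v1,o2+s[1]*v2)
# jaw points
for l,p in dict(apex=(298,352),up=(423,290),low=(352,487)).items(): print(l,at("top",((p[0]+.5)/5-.5+120,(p[1]+.5)/5-.5+120),40))
E
```

```text
[394.31829834 394.56343079] ((94.31829833984375, 94.56343078613281), (146.6123046875, 149.87734985351562), 22.376235961914062)
[353.37646484 383.69057465] ((143.37646484375, 83.6905746459961), (133.550048828125, 238.67771911621094), 104.25848388671875)
[581.12923321 257.19236194  65.        ] [583.10673738 256.73215176  65.        ]
[581.20722234 257.52023259  63.78280185] [581.24937952 256.95518566  63.63329907]
apex [604.17841321 316.49813962  40.        ]
up [638.14455181 250.81013267  40.        ]
low [533.7654419 284.6379874  40.       ]
```

```bash
python3 - <<'E'
from h import *
from scipy.optimize import least_squares
O=np.array([581.3,257.1]);
for yaw in (70.7,):
  r=np.radians(yaw);xn=np.array([np.cos(r),np.sin(r)]);yn=np.array([-xn[1],xn[0]])
  out=[]
  for n,f,off,src in(("top",5,(120,120),"t5"),("scene",6.6,(400,180),"s5")):
    im=cv2.imread(f"pics/{src}.png")
    k=16/np.sqrt(2)
    for sg in(1,-1):
        poly=[(71,0),(16,55*sg),(16+k,(55+k)*sg),(71+2*k,0)]
        P=[((proj(n,[*(O+a*xn+b*yn),40])-off+.5)*f-.5) for a,b in poly]
        cv2.polylines(im,[np.int32(P)],True,(0,0,255),1)
    C=[((proj(n,[*(O+50*np.array([np.cos(t),np.sin(t)])),60])-off+.5)*f-.5) for t in np.linspace(0,6.28,60)]
    cv2.polylines(im,[np.int32(C)],True,(0,255,0),1)
    cv2.imwrite(f"pics/{src}o.png",im)
E
```

```text
(no output)
```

View pics/t5o.png

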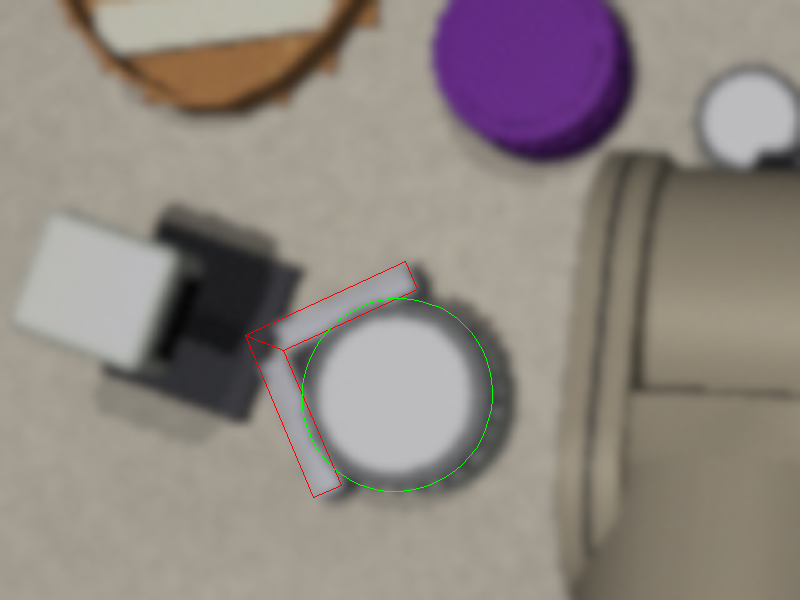

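View pics/s5o.png

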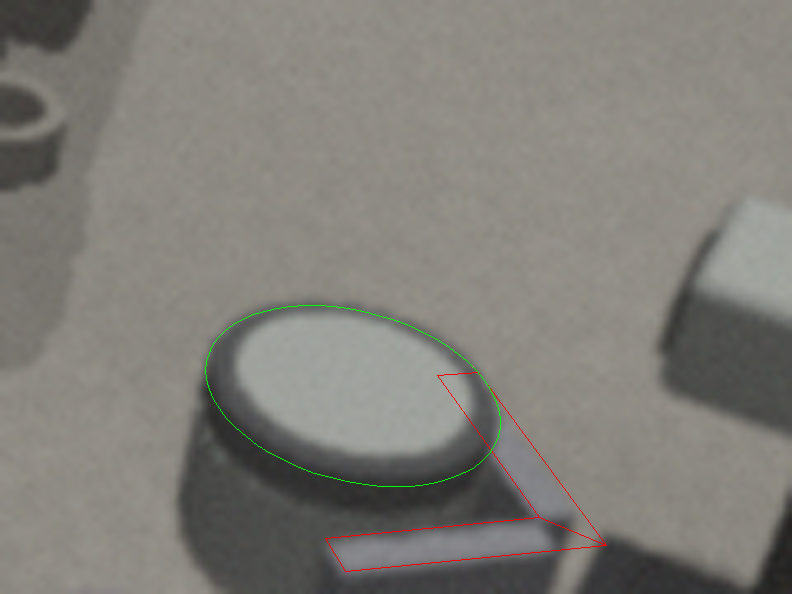

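Both overlays agree with the pot seated against both faces: its centre is at (581,257) and its lid at z≈64. Now the sign.

Emit:
{"name": "jog_arm", "arguments": {"series": [[45, [-20, -2.5, 0], [0, 0, 0]], [45, [-35, -4, 0], [0, 0, 0]], [45, [-35, -4, 0], [0, 0, 0]], [45, [-35, -4, 0], [0, 0, 0]], [45, [-35, -4, 0], [0, 0, 0]], [45, [-35, -4, 0], [0, 0, 0]], [45, [-30, -4, 0], [0, 0, 0]], [45, [-20, -3, 0], [0, 0, 0]], [45, [0, 0, 0], [0, 0, -0.083]], [45, [0, 0, 0], [0, 0, -0.083]], [45, [0, 0, 0], [0, 0, 0]]]}}

```text
time: 11.65
eef_pos: [529.3, -247.0, 208.2]
ee_rot: [[-0.134, 0.991, 0.002], [0.991, 0.134, 0.004], [0.003, 0.003, -1.0]]
contact_force: [0.1, 0.7, 0.8]
grip_width: 44.7
```

```bash
python3 st.py 530.5 -250 170 97.5
```

```text
t 11.65 p [ 529.3 -247.   208.2] xang 97.7 yang 7.7 z [ 0.002  0.004 -1.   ] F [0.1 0.7 0.8] T [-0.08  0.04 -0.01] g 44.7
q [-14.8  17.1  43.3  93.3 -12.3  74.4  38.3]
shift tool [-3.3  0.7 38.2]
rotvec [ 0.0027 -0.0033  0.0035]
```

Emit:
{"name": "jog_arm", "arguments": {"series": [[45, [-3, 0.7, 25], [0, 0, 0]], [45, [0, 0, 25], [0, 0, 0]], [45, [0, 0, 20], [0, 0, 0]], [45, [0, 0, 14], [0, 0, 0]], [45, [0, 0, 8], [0, 0, 0]], [45, [0, 0, 0], [0, 0, 0]]]}}

```text
time: 12.25
eef_pos: [529.5, -250.4, 111.9]
ee_rot: [[-0.122, 0.993, 0.004], [0.993, 0.122, 0.005], [0.005, 0.004, -1.0]]
contact_force: [-0.5, -0.6, 0.1]
grip_width: 45.0
```

```bash
python3 st.py 530.5 -250 114 97.5;python3 - <<'E'
from h import *
im=viewer.read_camera("scene")[:,:,::-1]; crop(im,220,130,100,75,8,"pics/s6.png")
E
```

```text
t 12.25 p [ 529.5 -250.4  111.9] xang 97.0 yang 6.99 z [ 0.004  0.005 -1.   ] F [-0.5 -0.6  0.1] T [ 0.    0.05 -0.01] g 45.0
q [-12.3  22.7  41.4  99.4 -16.9  64.1  41.3]
shift tool [ 0.3  1.  -2.1]
rotvec [ 0.0043 -0.0046 -0.0088]
```

View pics/s6.png

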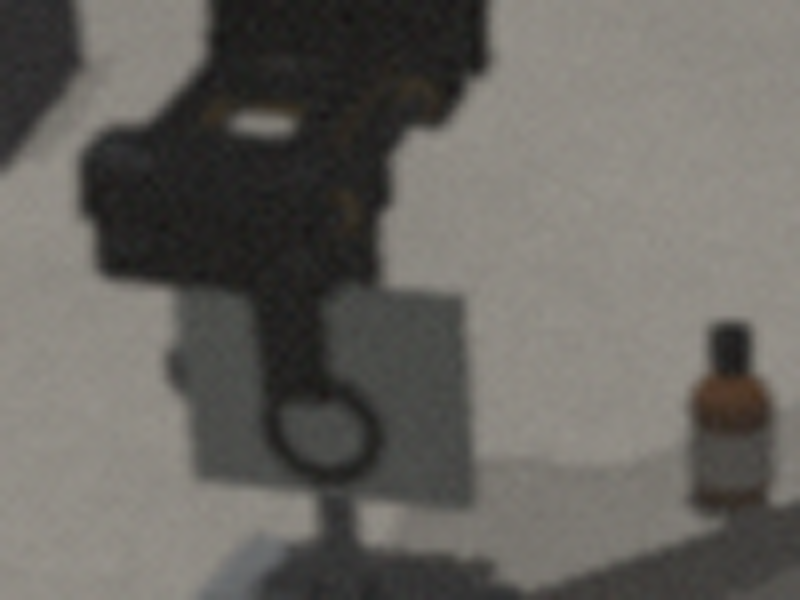

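The fingers straddle the plate above the ring. I'll raise a few mm for clearance and close.

Emit:
{"name": "jog_arm", "arguments": {"series": [[45, [0, 1, -4.5], [0, 0, 0]], [30, [0, 0, 0], [0, 0, 0]], [16, [0, 0, -0.3], [0, 0, 0]], [5, [0, 0, 0], [0, 0, 0]], [5, [0, 0, 0], [0, 0, 0]], [5, [0, 0, 0], [0, 0, 0]]], "grip_force": 15}}

```text
time: 12.9
eef_pos: [532.4, -251.2, 121.2]
ee_rot: [[-0.122, 0.993, 0.009], [0.993, 0.121, 0.004], [0.003, 0.009, -1.0]]
contact_force: [-14.9, -1.0, 6.0]
grip_width: 12.8
```

```bash
python3 st.py 530.5 -250 116 97.5
```

```text
t 12.9 p [ 532.4 -251.2  121.2] xang 96.98 yang 6.98 z [ 0.009  0.004 -1.   ] F [-14.9  -1.    6. ] T [-0.52  3.77  0.  ] g 12.8
q [-12.5  22.2  41.6  98.8 -16.6  64.8  41. ]
shift tool [ 1.4 -1.8  5.2]
rotvec [ 0.0094 -0.0027 -0.0091]
```

Emit:
{"name": "jog_arm", "arguments": {"series": [[5, [0, -2, 2.5], [0, 0, 0]], [5, [0, 0, 0], [0, 0, 0]]]}}

```text
time: 13.1
eef_pos: [530.6, -251.8, 119.9]
ee_rot: [[-0.121, 0.993, 0.01], [0.993, 0.121, 0.004], [0.003, 0.01, -1.0]]
contact_force: [1.4, -0.5, -4.6]
grip_width: 9.9
```

```bash
python3 st.py 530.5 -250 116 97.5
```

```text
t 13.1 p [ 530.6 -251.8  119.9] xang 96.95 yang 6.95 z [ 0.01   0.004 -1.   ] F [ 1.4 -0.5 -4.6] T [-0.11  0.07 -0.02] g 9.9
q [-12.5  22.1  41.6  99.1 -16.6  64.5  41.1]
shift tool [1.8 0.  3.9]
rotvec [ 0.0105 -0.0027 -0.0095]
```

Emit:
{"name": "jog_arm", "arguments": {"series": [[5, [0, 0, 0], [0, 0, -0.06]], [5, [0, 0, 0], [0, 0, -0.1]], [5, [0, 0, 0], [0, 0, -0.1]], [5, [0, 0, 0], [0, 0, -0.1]]]}}

```text
time: 13.5
eef_pos: [531.0, -251.7, 119.9]
ee_rot: [[-0.473, 0.881, 0.01], [0.881, 0.473, 0.003], [-0.002, 0.011, -1.0]]
contact_force: [0.8, 0.5, 0.6]
grip_width: 9.7
```

```bash
python3 st.py 530.5 -250 118
```

```text
t 13.5 p [ 531.  -251.7  119.9] xang 118.24 yang 28.24 z [ 0.01   0.003 -1.   ] F [0.8 0.5 0.6] T [ 0.    0.12 -0.01] g 9.7
q [ -9.4  21.2  37.5  98.9 -14.7  64.3  60.8]
shift tool [1.7 0.3 1.9]
```

Emit:
{"name": "jog_arm", "arguments": {"series": [[5, [0, 0, 0], [0, 0, -0.1]], [5, [0, 0, 0], [0, 0, -0.1]], [5, [0, 0, 0], [0, 0, -0.1]], [5, [0, 0, 0], [0, 0, -0.1]], [5, [0, 0, 0], [0, 0, -0.1]], [5, [0, 0, 0], [0, 0, -0.1]], [5, [0, 0, 0], [0, 0, -0.1]], [5, [0, 0, 0], [0, 0, -0.1]], [5, [0, 0, 0], [0, 0, -0.1]], [5, [0, 0, 0], [0, 0, -0.1]], [5, [0, 0, 0], [0, 0, -0.1]], [5, [0, 0, 0], [0, 0, 0]]]}}

```text
time: 14.7
eef_pos: [531.4, -250.9, 119.9]
ee_rot: [[-0.997, -0.072, 0.01], [-0.072, 0.997, 0.004], [-0.01, 0.003, -1.0]]
contact_force: [0.3, 0.1, 1.7]
grip_width: 10.0
```

```bash
python3 st.py 530.5 -250 118
```

```text
t 14.7 p [ 531.4 -250.9  119.9] xang -175.9 yang 94.11 z [ 0.01   0.004 -1.   ] F [0.3 0.1 1.7] T [0.07 0.15 0.05] g 10.0
q [ -0.3  19.5  26.   98.4  -9.8  63.9 122.7]
shift tool [0.9 1.  1.8]
```

Emit:
{"name": "jog_arm", "arguments": {"series": [[20, [0, 0, 0], [0, 0, 0]], [45, [0, 0, 0], [0, 0, 0]], [45, [0, 0, 0], [0, 0, 0]], [45, [0, 0, -15], [0, 0, 0]], [45, [0, 0, -30], [0, 0, 0]], [45, [0, 0, 0], [0, 0, 0.145]], [45, [0, 0, 0], [0, 0, 0.145]], [45, [0, 0, 0], [0, 0, 0.145]], [45, [0, 0, 0], [0, 0, 0.145]], [45, [0, 0, 0], [0, 0, 0.145]], [45, [0, 0, 0], [0, 0, 0.145]], [45, [0, 0, 0], [0, 0, 0.145]]]}}

```text
time: 15.9
eef_pos: [532.3, -252.4, 176.3]
ee_rot: [[-0.552, 0.834, 0.016], [0.834, 0.552, 0.003], [-0.007, 0.015, -1.0]]
contact_force: [0.4, 0.6, 0.2]
grip_width: 44.9
```

Emit:
{"name": "jog_arm", "arguments": {"series": [[45, [0, 0, 0], [0, 0, 0.145]], [45, [0, 0, 0], [0, 0, 0.145]], [45, [0, 0, 0], [0, 0, 0.145]], [45, [0, 0, 0], [0, 0, 0.145]], [45, [0, 0, 0], [0, 0, 0.145]], [45, [0, 0, 0], [0, 0, 0.145]], [45, [0, 0, 0], [0, 0, 0.145]], [45, [0, 0, 0], [0, 0, 0.145]], [45, [0, 0, 0], [0, 0, 0.145]], [45, [0, 0, 0], [0, 0, 0.145]], [45, [0, 0, 0], [0, 0, 0.145]], [45, [0, 0, 0], [0, 0, 0.145]]]}}

```text
time: 17.1
eef_pos: [535.1, -252.5, 191.2]
ee_rot: [[0.937, 0.348, 0.028], [0.348, -0.937, 0.004], [0.027, 0.006, -1.0]]
contact_force: [-0.2, -0.5, 0.1]
grip_width: 44.9
```

```bash
python3 st.py 531 -250.5 117 4.1;python3 - <<'E'
from h import *
im=viewer.read_camera("scene")[:,:,::-1]; crop(im,210,110,120,90,6.6,"pics/s7.png")
E
```

```text
t 17.1 p [ 535.1 -252.5  191.2] xang 20.39 yang -69.62 z [ 0.028  0.004 -1.   ] F [-0.2 -0.5  0.1] T [-0.13  0.17  0.01] g 44.9
q [-22.1  20.8  54.4  95.1 -18.7  72.1 -33.6]
shift tool [-5.1 -3.8 74.1]
rotvec [ 0.0023 -0.0279  0.2843]
```

View pics/s7.png

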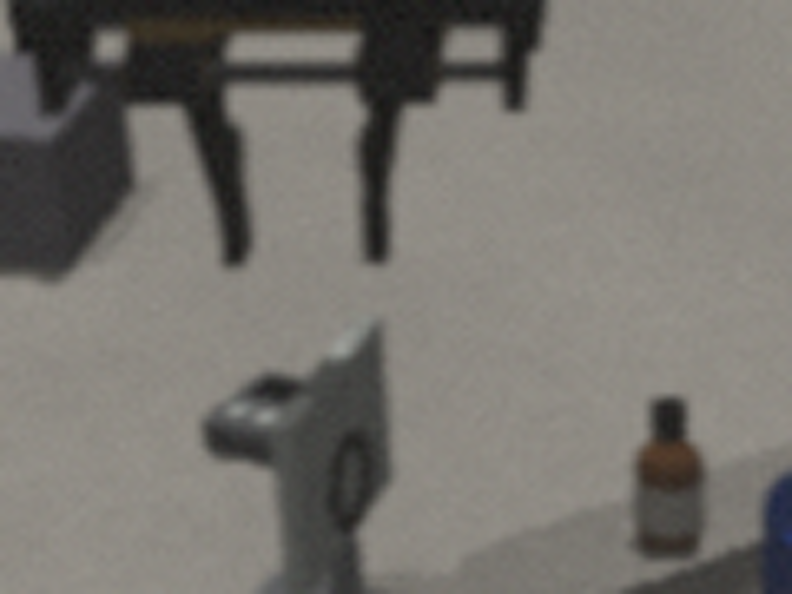

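The plate stands end-on with its ring facing +y, and the fingers are above it. I'll finish the rotation, correct the tilt and go down.

Emit:
{"name": "jog_arm", "arguments": {"series": [[45, [-2.5, -2, 10], [0, -0.014, 0.14]], [45, [-2.5, -2, 10], [0, -0.014, 0.14]], [45, [0, 0, 20], [0, 0, 0]], [45, [0, 0, 10], [0, 0, 0]], [45, [0, 0, 0], [0, 0, 0]]]}}

```text
time: 17.65
eef_pos: [531.4, -249.6, 144.3]
ee_rot: [[0.997, 0.074, 0.005], [0.074, -0.997, -0.002], [0.005, 0.002, -1.0]]
contact_force: [-0.5, 0.5, 0.0]
grip_width: 44.9
```

```bash
python3 st.py 531 -250.5 117 4.1
```

```text
t 17.65 p [ 531.4 -249.6  144.3] xang 4.23 yang -85.77 z [ 0.005 -0.002 -1.   ] F [-0.5  0.5  0. ] T [-0.04  0.18 -0.02] g 44.9
q [-23.2  25.1  56.1  98.  -22.3  68.6 -47.2]
shift tool [-0.6  0.8 27.3]
rotvec [ 0.002  -0.0046  0.0023]
```

Emit:
{"name": "jog_arm", "arguments": {"series": [[45, [-0.5, 0.8, 15], [0, 0, 0]], [45, [0, 0, 10], [0, 0, 0]], [45, [0, 0, 3], [0, 0, 0]], [25, [0, 0, 0], [0, 0, 0]], [15, [0, 0, 0], [0, 0, 0]], [5, [0, 0, 0], [0, 0, 0]], [5, [0, 0, 0], [0, 0, 0]], [5, [0, 0, 0], [0, 0, 0]]]}}

```text
time: 18.45
eef_pos: [532.2, -251.4, 116.7]
ee_rot: [[0.997, 0.077, 0.008], [0.077, -0.997, -0.002], [0.008, 0.002, -1.0]]
contact_force: [1.1, 0.6, 0.7]
grip_width: 12.4
```

```bash
python3 st.py 531 -250.5 117 4.1
```

```text
t 18.45 p [ 532.2 -251.4  116.7] xang 4.41 yang -85.59 z [ 0.008 -0.002 -1.   ] F [1.1 0.6 0.7] T [-0.08  0.19  0.01] g 12.4
q [-21.9  26.9  54.7  99.5 -24.1  65.7 -45.7]
shift tool [-1.2 -1.  -0.3]
rotvec [ 0.0024 -0.0079  0.0054]
```

Emit:
{"name": "jog_arm", "arguments": {"series": [[5, [-0.8, -0.3, 0], [0, 0, 0]], [5, [0, 0, 0], [0, 0, 0]]]}}

```text
time: 18.65
eef_pos: [532.1, -250.9, 116.8]
ee_rot: [[0.997, 0.077, 0.009], [0.077, -0.997, -0.002], [0.009, 0.003, -1.0]]
contact_force: [1.8, -1.7, -2.7]
grip_width: 9.9
```

```bash
python3 st.py 531 -250.5 117 4.1
```

```text
t 18.65 p [ 532.1 -250.9  116.8] xang 4.44 yang -85.57 z [ 0.009 -0.002 -1.   ] F [ 1.8 -1.7 -2.7] T [-0.28  0.04 -0.03] g 9.9
q [-22.   26.8  54.8  99.6 -24.   65.6 -45.7]
shift tool [-1.  -0.5 -0.2]
rotvec [ 0.0027 -0.0092  0.0059]
```

Emit:
{"name": "jog_arm", "arguments": {"series": [[5, [0, 0, 0], [0, 0, -0.06]], [5, [0, 0, 0], [0, 0, -0.12]], [5, [0, 0, 0], [0, 0, -0.12]], [5, [0, 0, 0], [0, 0, -0.12]], [5, [0, 0, 0], [0, 0, -0.12]], [5, [0, 0, 0], [0, 0, -0.12]], [5, [0, 0, 0], [0, 0, -0.12]], [5, [0, 0, 0], [0, 0, -0.12]], [5, [0, 0, 0], [0, 0, -0.12]], [5, [0, 0, 0], [0, 0, -0.12]], [5, [0, 0, 0], [0, 0, -0.12]], [5, [0, 0, 0], [0, 0, 0]]]}}

```text
time: 19.85
eef_pos: [530.8, -249.5, 116.8]
ee_rot: [[0.182, 0.983, 0.007], [0.983, -0.182, 0.0], [0.002, 0.007, -1.0]]
contact_force: [2.8, -0.2, -1.9]
grip_width: 9.3
```

```bash
python3 st.py 531 -250.5 117 88.8; python3 - <<'E'
from h import *
# refine base yaw from top0
im=cv2.imread("pics/top0.png")
P=[(192,237),(513,250),(508,455),(185,443)]
W=np.array([at("top",((x+.5)/8-.5+350,(y+.5)/8-.5+180),12) for x,y in P])[:,:2]
print(W.mean(0),cv2.minAreaRect(W.astype(np.float32)))
W=np.array([at("scene",((x+.5)/8-.5+220,(y+.5)/8-.5+150),12) for x,y in [(170,480),(448,540),(522,438),(250,378)]])[:,:2]
print(W.mean(0),cv2.minAreaRect(W.astype(np.float32)))
for a in((0,1),(3,2)): pass
E
```

```text
t 19.85 p [ 530.8 -249.5  116.8] xang 79.54 yang -10.46 z [ 0.007  0.    -1.   ] F [ 2.8 -0.2 -1.9] T [ 0.03 -0.27  0.01] g 9.3
q [-10.9  21.7  39.   99.2 -15.2  64.1  22.3]
shift tool [-1.   0.4 -0.2]
rotvec [ 0.0066 -0.001  -0.1616]
[ 530.11281613 -249.93707214] ((530.1749267578125, -249.95339965820312), (107.1852798461914, 68.175537109375), 88.89234924316406)
[ 536.77257195 -247.93296968] ((536.0721435546875, -248.78099060058594), (110.09650421142578, 67.873779296875), 88.92847442626953)
```

Emit:
{"name": "jog_arm", "arguments": {"series": [[5, [0, 0, 0], [0, 0, -0.1]], [5, [0, 0, 0], [0, 0, -0.055]], [5, [0, 0, 0], [0, 0, 0]], [5, [0, 0, 0], [0, 0, 0]]]}}

```text
time: 20.25
eef_pos: [530.6, -249.5, 116.8]
ee_rot: [[0.037, 0.999, 0.006], [0.999, -0.037, 0.001], [0.001, 0.006, -1.0]]
contact_force: [2.1, -0.6, -1.0]
grip_width: 9.9
```

```bash
python3 st.py 531 -250.5 117 88.9
```

```text
t 20.25 p [ 530.6 -249.5  116.8] xang 87.87 yang -2.13 z [ 0.006  0.001 -1.   ] F [ 2.1 -0.6 -1. ] T [ 0.04 -0.11  0.03] g 9.9
q [ -9.7  21.4  37.5  99.2 -14.5  64.   30.1]
shift tool [-1.   0.4 -0.2]
rotvec [ 0.0062 -0.0009 -0.0181]
```

Emit:
{"name": "jog_arm", "arguments": {"series": [[5, [0, 0, 0], [0, 0, -0.017]], [5, [0, 0, 0], [0, 0, 0]], [5, [0, 0, 0], [0, 0, 0]]]}}

```text
time: 20.55
eef_pos: [530.6, -249.5, 116.8]
ee_rot: [[0.024, 1.0, 0.006], [1.0, -0.024, 0.001], [0.001, 0.006, -1.0]]
contact_force: [1.3, -0.3, -0.6]
grip_width: 9.8
```

```bash
python3 st.py 531 -250.5 117 88.9
```

```text
t 20.55 p [ 530.6 -249.5  116.8] xang 88.62 yang -1.38 z [ 0.006  0.001 -1.   ] F [ 1.3 -0.3 -0.6] T [ 0.05  0.   -0.  ] g 9.8
q [ -9.6  21.3  37.3  99.2 -14.4  64.   30.8]
shift tool [-1.   0.4 -0.2]
rotvec [ 0.006  -0.0007 -0.0048]
```

Emit:
{"name": "jog_arm", "arguments": {"series": [[14, [0, 0, 0], [0, 0, 0]], [25, [0, 0, 0], [0, 0, 0]], [45, [0, 0, 0], [0, 0, 0]], [45, [0, 0, -10], [0, 0, 0]], [45, [0, 0, -25], [0, 0, 0]], [45, [0, 0, -35], [0, 0, 0]], [45, [0, 0, -30], [0, 0, 0]], [45, [35, 0, 0], [0, 0, 0]], [45, [40, 0, 0], [0, 0, 0]], [45, [40, 0, 0], [0, 0, 0]], [45, [35, 0, 0], [0, 0, 0]], [45, [0, 0, 0], [0, 0, 0]]]}}

```text
time: 21.75
eef_pos: [533.4, -98.0, 227.5]
ee_rot: [[0.033, 0.999, 0.01], [0.999, -0.033, -0.001], [-0.001, 0.01, -1.0]]
contact_force: [1.3, -0.7, 0.2]
grip_width: 45.1
```

```bash
python3 st.py; python3 - <<'E'
from h import *
im=viewer.read_camera("top")[:,:,::-1]; cv2.imwrite("pics/top8.png",im);crop(im,350,180,100,75,8,"pics/t8.png")
im=viewer.read_camera("scene")[:,:,::-1];cv2.imwrite("pics/scene8.png",im); crop(im,220,150,100,75,8,"pics/s8.png")
E
```

```text
t 21.75 p [533.4 -98.  227.5] xang 88.1 yang -1.9 z [ 0.01  -0.001 -1.   ] F [ 1.3 -0.7  0.2] T [-0.08  0.05 -0.01] g 45.1
q [-25.5   8.1  34.5  98.1  -4.8  74.7   8. ]
```

View pics/t8.png

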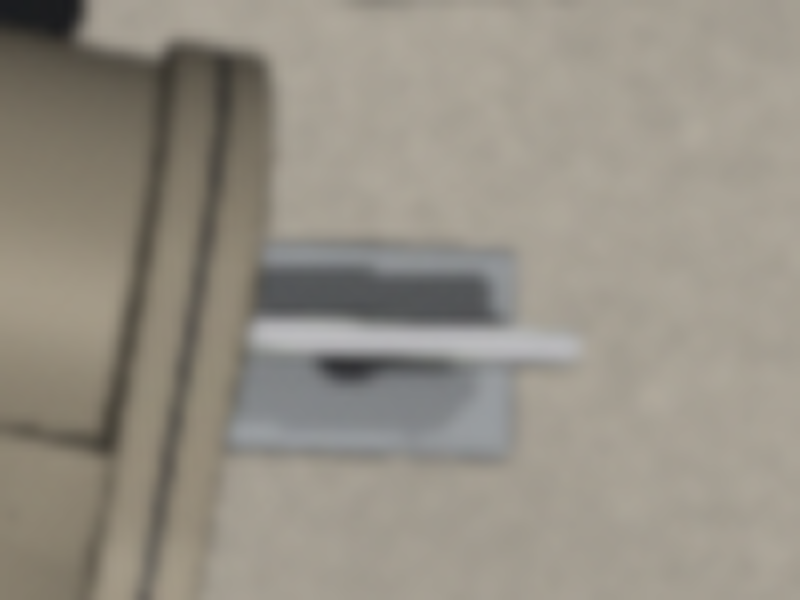

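View pics/s8.png

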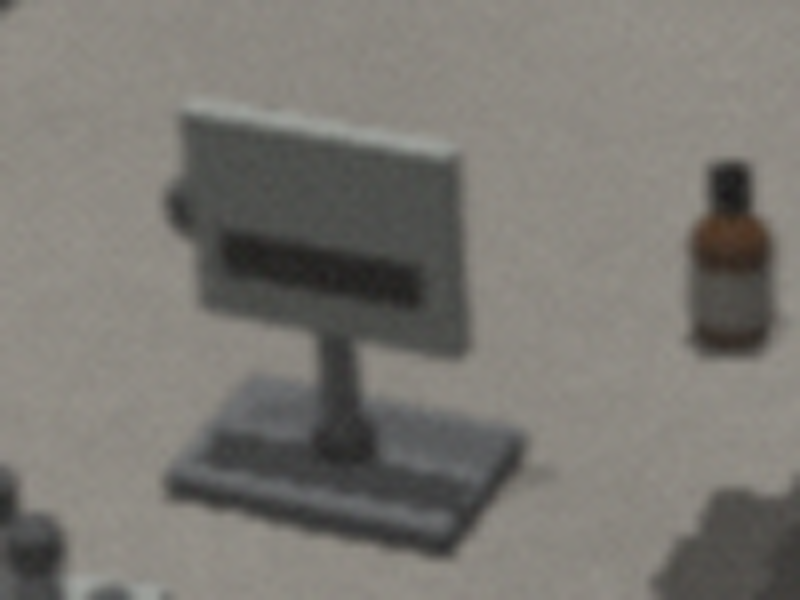

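View pics/scene8.png

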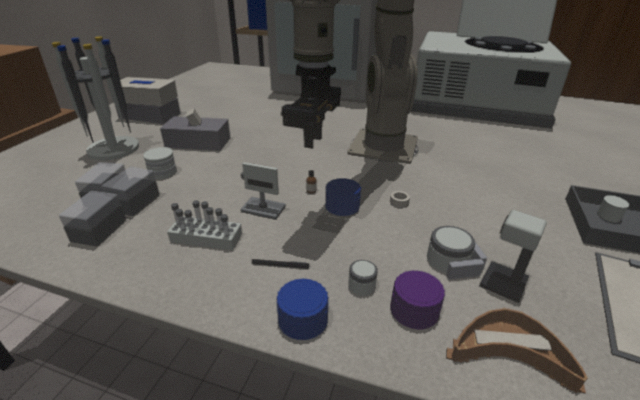

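View pics/top8.png

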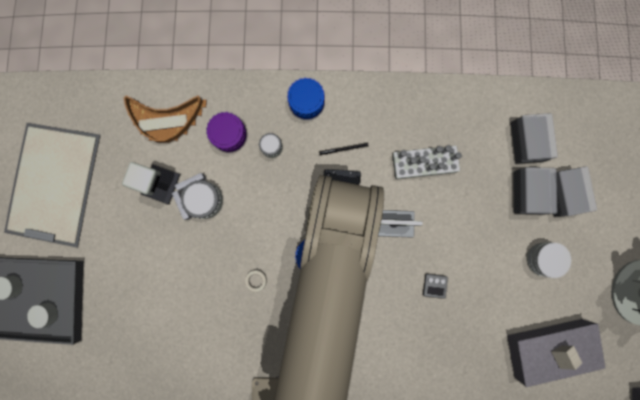

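```bash
python3 - <<'E'
from bench import close_job
print(close_job())
E
```

```text
the job is handed in; nothing more can be done
None
```

The pot is in the label reader's V and the sign has been turned half a turn. I handed the job in after about 22 s on the robot's clock, and it reported no verdict.

- **Pot:** I slid it upright along the bench with the tilted open fingers at 14–23 mm height, then along the V's axis until it stopped. When it stopped, the reaction force pointed straight back along the axis, so both faces were bearing. Afterwards I measured its centre at about (581, 257) mm with the lid at z ≈ 64 mm. The nest outline drawn around that centre fits the scene camera closely. In the top camera it is off by about 2 mm, which is the calibration tolerance. My two camera estimates of the nest also differed by about 4 mm, so I relied on contact to decide when it was home.
- **Sign:** I pinched the top edge and turned it anticlockwise in two grasps, because the last joint could not safely cover the whole turn in one. The bar now faces where the ring did. At release the plate stood at -1.4° and the base measured -1.1°. The final top picture agrees that it is square to within about 0.5°.
- **Everything else:** The arm was clear of everything at hand-in. The last pictures show the visible bystanders where they started; one blue pot was partly hidden by the arm in the top view. The highest outside force I read was about 15 N.

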